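# Push the row of seedling pots along the gutter to its end stop

## Task

Make room for the next pots at the open end of the green gutter: with the fingertips behind the last pot, gently push the whole row of four pots along the gutter, as one touching row, until the first pot is against the orange end stop and all four stand close up behind one another. Do not lift, tip or pull apart any of the pots, do not ram the stop, leave the spare pot, the jar and the cup where they stand, and finish with the hand clear.

Things in the scene. Friction and masses are not known exactly. Their poses are not given: they have to be found in the camera images.
- gutter: Dark green open channel fixed to the bench, holding the row of pots. 384 mm long along its y axis, 62 mm wide inside (x), floor 4 mm thick, side walls 4 mm thick, tops 18 mm above the bench. Origin: bench level, middle. Turned up to 23 degrees either way (at 0 its y is the robot's left). The end stop closes one end, the low sill the other. Pushing the row along it takes about 2 to 7 N.
- endstop: Orange upright plate, fixed, closing one end of the gutter (the +y or the -y end of the gutter: it differs from run to run): 82 mm wide, 8 mm thick along the gutter, 58 mm high. Origin: bench level, middle of the plate's width and thickness, so its face towards the pots is 4 mm from the origin. Same axes as the gutter.
- sill: Low pale grey bar, fixed, at the gutter's other, open end: 70 mm wide, 8 mm thick, top only 10 mm above the bench. Origin: bench level, middle of the bar.
- pot_a: Square plant pot, terracotta-coloured, with a yellow-green rosette, 56 x 56 mm and 60 mm high to the rim, straight sides, plant and label up to 28 mm above the rim; 0.12 to 0.24 kg. Origin: centre of the underside; axes as the gutter's. The pots stand in the gutter as one touching row, order a b c d, a nearest its +y end, 50 to 110 mm short of either end.
- pot_b: Square plant pot, black, with a dark red rosette, 56 x 56 mm and 60 mm high to the rim, straight sides, plant and label up to 28 mm above the rim; 0.12 to 0.24 kg. Origin: centre of the underside; axes as the gutter's.
- pot_c: Square plant pot, black, with a green rosette and a small violet flower, 56 x 56 mm and 60 mm high to the rim, straight sides, plant and label up to 28 mm above the rim; 0.12 to 0.24 kg. Origin: centre of the underside; axes as the gutter's.
- pot_d: Square plant pot, terracotta-coloured, with a pale yellow-green rosette, 56 x 56 mm and 60 mm high to the rim, straight sides, plant and label up to 28 mm above the rim; 0.12 to 0.24 kg. Origin: centre of the underside; axes as the gutter's.
- spare_pot: Bystander: white square pot with a green rosette, 56 x 56 x 60 mm (88 mm with its label), standing loose beside the gutter. Origin: centre of the underside.
- feed_jar: Bystander: closed amber glass jar with a green cap, 54 mm across, 75 mm high, loose beside the gutter. Origin: centre of the underside.
- cup: Bystander: small open terracotta cup, 64 mm across, 60 mm high, loose beside the gutter. Origin: centre of the underside.
Things that resemble listed ones, but are neither listed nor needed, are in the scene too. Leave any blue look-alike of the pot_c alone. What is shaped like the pot_d but blue is not meant.

How it is judged:
By the outcome, as a careful person would: the job done as asked, in the order asked, and still so for the second after the job is handed in, with the robot touching nothing.
It also fails if it takes over 35 s, if anything falls off the work surface, if the arm or the gripper's body presses on something with over 40 N, if the wrist force passes 120 N, or if a joint passes its speed limit or range.

## Robot

A 7-joint arm with a two-finger parallel gripper is mounted at the origin on the work surface. World frame = base frame: x ahead of the robot, y to its left, z up, the work surface at z = 0. Lengths are in m, angles in rad, forces in N, time in s.
With the tool pointing down it reaches from about 0.4 to 0.875 m from the base axis. Payload 6.5 kg.
Tool frame: the origin (TCP) lies on the front face of the gripper's body, between the roots of the fingers; the fingertips stand 73 mm ahead of it and the grasp point (between the pads) lies 54 mm ahead of it; z points along the fingers, y is the direction in which the jaws open and shut (so a half turn about z gives the same grasp; the last joint's range is limited). The gripper opens to 85 mm and grips with 20 to 120 N. Pads are 22 mm wide; open, the fingers measure 114 mm over their backs; the gripper's body (76 mm by 85 mm) begins 54 mm behind the grasp point. The pads swing forward as they close: fully open they stand 13 mm farther back than shut.
Start: joints at [1.235, 0.536, -0.004, 1.538, 0.003, 1.067, -0.071], TCP at [0.173, -0.626, 0.304] pointing down, gripper open.
Joint ranges: [-2.7, 2.7], [-0.37, 2.16], [-1.27, 1.26], [0.24, 2.4], [-1.31, 4.45], [0.19, 1.91], [-2.76, 2.76]. Speed limits (rad/s): [2.39, 2.39, 3.14, 3.14, 3.14, 3.14, 3.14].

## Interface

Orientations are given as a rotation vector (axis times angle).
In Python, from bench import observe, get_image, get_calibration, workorder, models gives the robot as it stands. The module is installed in compiled form; this text tells all that it offers.
- The arm moves only by the tool move_arm, never from a script. Its argument "rows" is a list of rows, each a list of 5 numbers: the shift along the tool's x, y, z in m, then the turn about the tool's z in rad, then the finger opening in m, from 0 to 0.0854. A call has 1 to 10 rows; each row is the pose to reach, as a shift and turn from the pose commanded when the call began, along the tool's axes at that moment; what a row does not reach only later rows make up. A row lasts 1/12 s, in which the tool goes at most 41.7 mm and 7.16 degrees, less where a joint would pass 70% of its speed; a pose out of reach is approached as far as the arm can. A call with a gripper value outside its range is refused whole. The fingers move at their own pace and stop on an object; "newtons" is the grip in N (left out, the last holds). Time passes only in rows, so rows that repeat a pose let the fingers close. It gives the time, the measured TCP pose, the force and the opening at its end, in the units of the state.
- observe(): the state, without advancing time (a new reading comes with each control period).
- get_image(name): name is "scene" or "side" or "wrist"; returns the picture (400x640x3 uint8, blue, green, red); there is no depth.
- get_calibration(name): a dict with "fovy" (degrees; the focal length in pixels is half the picture's height over the tangent of half this angle, whatever the lens; pixels are square), "cx", "cy" (the principal point, pixels), "rvec" (rotation vector, rad) and "tvec" (3), from world to camera coordinates, as OpenCV has them. Camera axes: x right, y down, z forward; pixel columns grow to the right and rows downward; lengths in m; the calibration is good to about 2 mm. The wrist camera is an equidistant fisheye: a pixel r from the principal point sees the ray r / f radians off the axis. A picture is of the moment at which its call begins: read the wrist's pose just before it. get_calibration takes no time and is no camera call; for the wrist camera it gives the pose at the moment of the call.
- workorder.close_job(): hands the job in, once; it reports no verdict.
Trained networks look in the newest picture that a camera, given by its name, has taken for a name from the list of things; names that differ only in an ending like _2 or _b are one class to them, and where a whole thing is asked for, a point or a joint stands for the part that bears it (a point fixed in the world has none). Each returns a list of dicts, best first, with "p" (0 to 1); they miss things now and then, are a little off and sometimes report something else, mostly with a low value. They report only what shows in the picture. A call takes as long as a camera call. They do not tell look-alikes from the thing itself.
- models.search_frame(target, camera): "at" ([x, y, z] in m, in world coordinates, good to about 4 mm: the middle of the surface that is visible of it).
The state is a dict: "time": time; "joints": joint angles; "qd": joint speeds; "joint_efforts": joint torques, N m; "ee_pos": TCP position; "tool_rot": TCP orientation; "wrist_force": force on the tool from outside, world axes, zero at the start; "ft_torque": the same for the moment, N m; "finger_gap": opening from 0.0 (shut) to 1.0 (fully open).
Only numpy, scipy, OpenCV 4.12 (cv2) and the standard library are available. Lean on these libraries where they do the work, as an engineer would, in place of code of your own. Each camera call takes 0.05 s, during which the arm holds its last target. There are 200 camera calls.

## Working session

There is one attempt and no reset: what is moved stays moved. The work goes in short steps, Python scripts to look and compute and a tool call to move; the robot and the scene stay as the last step left them, time stands still between calls to the robot, and variables do not carry over. Pictures are saved under pics/ and viewed, about 8 in all and at most 12, crops included, and the job is handed in when it is done.

Besides the shell and the picture viewer there is one more tool, called after ">>>" as name(argument=value, ...), one argument or row to a line, values as JSON. move_arm: Moves the arm, as the interface text tells. Its arguments: {"type":"object","properties":{"rows":{"type":"array","items":{"type":"array","items":{"type":"number"}}},"newtons":{"type":"number"}},"required":["rows"]}

```bash
mkdir -p pics
python3 - <<'E'
from bench import *
import cv2,numpy as np
s=observe();print(s)
for c in("scene","side"):
    cv2.imwrite(f"pics/{c}0.png",get_image(c));print(c,get_calibration(c))
    for t in("pot_a","pot_b","pot_c","pot_d","endstop","sill","spare_pot","feed_jar","cup","gutter"):
        print(t,[(np.round(d["at"],3).tolist(),round(d["p"],2)) for d in models.search_frame(t,c)])
E
```

```text
{'time': 0.0, 'joints': array([ 1.23479811,  0.53721758, -0.00443237,  1.53889501,  0.00260747,
        1.06726616, -0.07119006]), 'qd': array([-9.62993689e-04, -1.40904643e-04, -1.54057951e-06, -4.77449667e-04,
       -9.23006492e-05, -2.53188915e-04, -7.08783655e-04]), 'joint_efforts': array([-3.48004403e-05, -5.83415294e+01,  1.04836576e+00, -2.59107685e+01,
        1.22099838e-02,  9.60423175e-03,  2.85231380e-05]), 'ee_pos': array([ 0.17309849, -0.62599742,  0.30297117]), 'tool_rot': array([-3.11130987e+00, -4.22404545e-01,  5.92589077e-04]), 'wrist_force': array([0.1372856 , 0.60588849, 0.53117527]), 'ft_torque': array([-0.02383067, -0.016041  , -0.04311753]), 'finger_gap': 0.9972225080708895}
scene {'fovy': 50.89883837907302, 'cx': 326.1254031854131, 'cy': 202.29025591993192, 'rvec': array([ 2.16453871,  0.87934548, -0.41332476]), 'tvec': array([-0.41277043, -0.26466781,  1.16186029])}
pot_a [([0.718, -0.219, 0.059], 0.91), ([0.552, -0.049, 0.06], 0.78), ([0.54, 0.004, 0.063], 0.77), ([0.581, -0.17, 0.06], 0.76), ([0.564, -0.111, 0.061], 0.73), ([0.634, -0.348, 0.052], 0.66)]

[... 1327 characters left out ...]
65], 0.72), ([0.552, -0.098, 0.061], 0.69), ([0.702, -0.192, 0.057], 0.59)]
pot_c [([0.522, 0.02, 0.063], 0.97), ([0.611, -0.32, 0.053], 0.91), ([0.541, -0.046, 0.065], 0.76), ([0.565, -0.157, 0.065], 0.72), ([0.552, -0.098, 0.061], 0.69), ([0.702, -0.192, 0.057], 0.59)]
pot_d [([0.522, 0.02, 0.063], 0.97), ([0.611, -0.32, 0.053], 0.91), ([0.541, -0.046, 0.065], 0.76), ([0.565, -0.157, 0.065], 0.72), ([0.552, -0.098, 0.061], 0.69), ([0.702, -0.192, 0.057], 0.59)]
endstop [([0.49, 0.127, 0.034], 0.57)]
sill [([0.593, -0.254, 0.014], 0.47)]
spare_pot [([0.428, -0.15, 0.058], 0.97)]
feed_jar [([0.7, -0.081, 0.052], 0.92)]
cup [([0.653, 0.026, 0.038], 0.7)]
gutter [([0.515, 0.048, 0.005], 0.69)]
```

View pics/scene0.png

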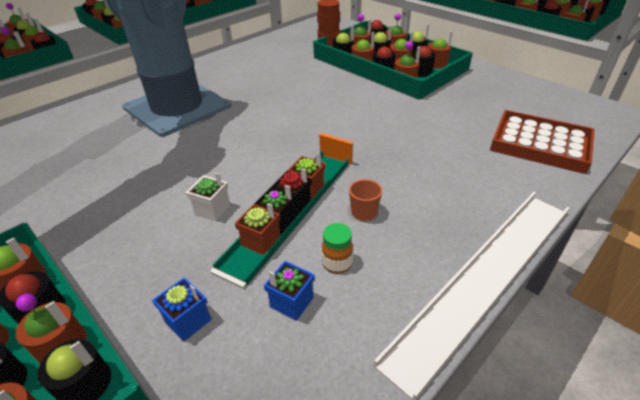

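View pics/side0.png

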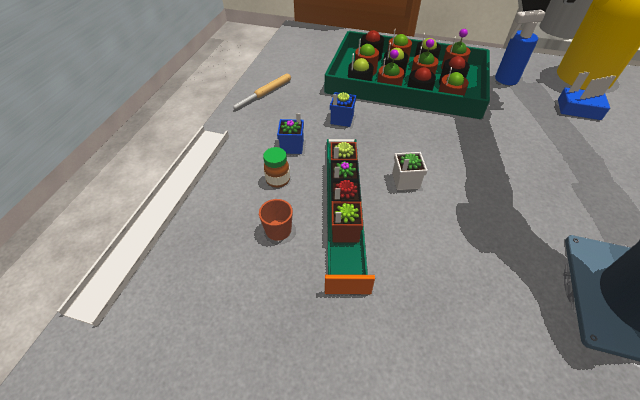

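The row runs a (near the stop) to d (near the sill). The +y orange stop is at scene px (336,148) and the sill at (229,278). There are three pot_d-like candidates:
- The terracotta pot at scene (258,232), in the gutter, is pot_d.
- The blue pots at (182,308) and (290,290) are look-alikes, to be left alone.

I'll move above the gap behind pot_d and take a close look there.

>>> move_arm(
  rows=[
    [0.507,-0.284,0,0,0.02],
    [0.507,-0.284,0,0,0.02],
    [0.507,-0.284,0,0,0.02],
    [0.507,-0.284,0,0,0.02],
    [0.507,-0.284,0,0,0.02],
    [0.507,-0.284,0,0,0.02],
    [0.507,-0.284,0,0,0.02],
    [0.507,-0.284,0,0,0.02],
    [0.507,-0.284,0,0,0.02],
    [0.507,-0.284,0,0,0.02],
  ],
)

```text
time: 1.93
ee_pos: [0.4705, -0.3317, 0.3042]
tool_rot: [3.113, 0.422, 0.001]
wrist_force: [1.1, -0.5, -0.2]
finger_gap: 0.235
```

Run:
```python
from bench import *
s=observe();print(s["time"],s["joints"].round(3),s["ee_pos"].round(4),s["tool_rot"].round(3),s["finger_gap"])
```

```text
1.9333 [ 0.633  0.414 -0.127  1.735  0.061  0.996 -0.817] [ 0.4705 -0.3317  0.3042] [3.113e+00 4.220e-01 1.000e-03] 0.23453708319786587
```

>>> move_arm(
  rows=[
    [0.142,-0.08,0,-1.57,0.02],
    [0.142,-0.08,0,-1.57,0.02],
    [0.142,-0.08,0,-1.57,0.02],
    [0.142,-0.08,0,-1.57,0.02],
    [0.142,-0.08,0,-1.57,0.02],
    [0.142,-0.08,0,-1.57,0.02],
    [0.142,-0.08,0,-1.57,0.02],
    [0.142,-0.08,0,-1.57,0.02],
    [0.142,-0.08,0,-1.57,0.02],
    [0.142,-0.08,0,-1.57,0.02],
  ],
)

```text
time: 2.77
ee_pos: [0.5849, -0.2185, 0.3039]
tool_rot: [2.271, 2.171, -0.0]
wrist_force: [0.2, -0.2, 0.1]
finger_gap: 0.232
```

Run:
```python
from bench import *
s=observe();print(s["time"],s["joints"].round(3),s["ee_pos"].round(4),s["tool_rot"].round(3),s["finger_gap"])
```

```text
2.7667 [ 0.587  0.53  -0.428  1.591  0.241  1.074  0.05 ] [ 0.5849 -0.2185  0.3039] [ 2.271  2.171 -0.   ] 0.23239540528201694
```

>>> move_arm(
  rows=[
    [0,0,0,-0.31,0.02],
    [0,0,0,-0.31,0.02],
    [0,0,0,-0.31,0.02],
    [0,0,0,-0.31,0.02],
    [0,0,0,-0.31,0.02],
  ],
)

```text
time: 3.18
ee_pos: [0.5848, -0.2185, 0.3038]
tool_rot: [-1.919, -2.487, -0.0]
wrist_force: [0.4, 0.7, -0.9]
finger_gap: 0.23
```

```bash
cat > h.py <<'E'
import numpy as np,cv2
def look(name,png):
    from bench import get_image,get_calibration
    c=get_calibration(name);im=get_image(name);cv2.imwrite(png,im);return im,c
def ray2plane(c,uv,z,fish):
    R=cv2.Rodrigues(np.array(c["rvec"]))[0];t=np.array(c["tvec"])
    f=200/np.tan(np.radians(c["fovy"])/2)
    d=(np.array(uv,float)-[c["cx"],c["cy"]])/f
    if fish:
        r=np.hypot(*d);v=np.r_[d/r*np.sin(r),np.cos(r)]
    else: v=np.r_[d,1]
    o=-R.T@t;w=R.T@v
    return o+w*(z-o[2])/w[2]
E
python3 - <<'E'
from bench import *
from h import *
import json
s=observe();print(s["time"],s["joints"].round(3),s["ee_pos"].round(4),s["tool_rot"].round(3),s["wrist_force"])
im,c=look("wrist","pics/w1.png")
json.dump({k:np.array(v).tolist() for k,v in c.items()},open("w1.json","w"));print(c)
for t in("pot_a","endstop","sill"):
    print(t,[(np.round(d["at"],3).tolist(),round(d["p"],2)) for d in models.search_frame(t,"wrist")])
E
```

```text
3.1833 [ 0.632  0.542 -0.495  1.588  0.281  1.083  0.322] [ 0.5848 -0.2185  0.3038] [-1.919 -2.487 -0.   ] [ 0.35883068  0.69983973 -0.85986078]
{'fovy': 65.70646984690485, 'cx': 317.67802207282114, 'cy': 202.99908321105178, 'rvec': array([-2.81211016, -0.36186429, -0.05696025]), 'tvec': array([-0.51061037, -0.38219353,  0.26994697])}
pot_a [([0.698, -0.207, 0.057], 0.91), ([0.57, -0.161, 0.068], 0.9), ([0.541, -0.06, 0.067], 0.77), ([0.55, -0.105, 0.066], 0.73)]
endstop []
sill [([0.596, -0.25, 0.012], 0.62)]
```

View pics/w1.png

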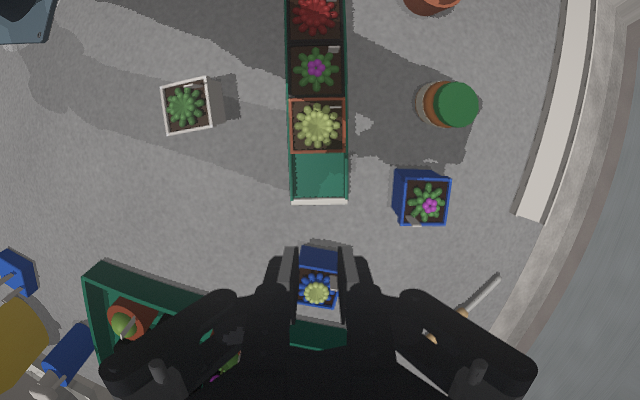

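The wrist view shows pot_d, terracotta and in the gutter, with its rear rim edge running (292,153)–(345,153). The sill is at (291..347,203). The blue look-alikes are at (425,200) and (318,290).

```bash
python3 - <<'E'
from h import *
import json
c=json.load(open("w1.json"))
for n,uv,z in(("rimL",(292,153),.064),("rimR",(345,153),.064),("sillL",(291,204),.01),("sillR",(347,204),.01),("sillin L",(291,199),.01),("rim farL",(290,98),.064),("rim far R",(344,98),.064)):
    print(n,ray2plane(c,uv,z,True).round(4))
s=get=None
sc=__import__("bench").get_calibration("scene");sd=__import__("bench").get_calibration("side")
# endstop top corners
for n,uv in(("stop top R",(353,141)),("stop topL",(320,134))): print(n,ray2plane(sc,uv,.058,False).round(4))
for n,uv in(("side stop top L outer",(325,279)),("side stop top R outer",(374,278))): print(n,ray2plane(sd,uv,.058,False).round(4))
E
python3 - <<'E'
import cv2
a=cv2.imread("pics/scene0.png")[120:290,200:370];b=cv2.imread("pics/side0.png")[125:300,290:400]
a=cv2.resize(a,None,fx=3,fy=3,interpolation=2);b=cv2.resize(b,None,fx=2.7,fy=2.9,interpolation=2)
import numpy as np
b=cv2.resize(b,(290,510));cv2.imwrite("pics/crop.png",np.hstack([a,b]))
E
```

```text
rimL [ 0.5519 -0.1945  0.064 ]
rimR [ 0.6036 -0.1809  0.064 ]
sillL [ 0.5632 -0.2653  0.01  ]
sillR [ 0.6302 -0.2478  0.01  ]
sillin L [ 0.5617 -0.259   0.01  ]
rim farL [ 0.5366 -0.1412  0.064 ]
rim far R [ 0.588  -0.1278  0.064 ]
stop top R [0.5254 0.1401 0.058 ]
stop topL [0.453  0.1104 0.058 ]
side stop top L outer [0.5232 0.141  0.058 ]
side stop top R outer [0.4472 0.1169 0.058 ]
```

View pics/crop.png

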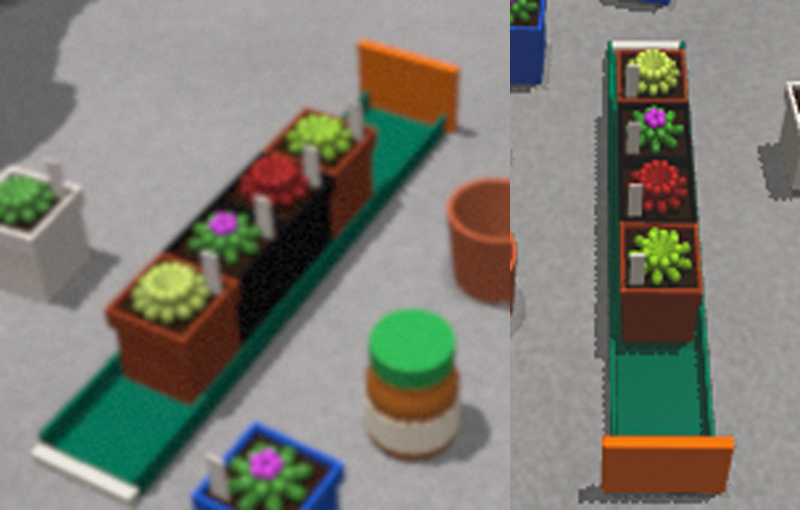

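>>> move_arm(
  rows=[
    [0,0.0015,0.04,-0.01,0.02],
    [0,0.0015,0.08,-0.01,0.02],
    [0,0.0015,0.12,-0.01,0.02],
    [0,0.0015,0.15,-0.01,0.02],
    [0,0.0015,0.175,-0.01,0.02],
    [0,0.0015,0.192,-0.01,0.02],
    [0,0.0015,0.2,-0.01,0.02],
    [0,0.0015,0.202,-0.01,0.02],
    [0,0.0015,0.202,-0.01,0.02],
  ],
)

```text
time: 4.13
ee_pos: [0.5866, -0.2179, 0.1021]
tool_rot: [1.904, 2.499, 0.0]
wrist_force: [0.7, -0.6, -0.0]
finger_gap: 0.234
```

Run:
```python
from bench import *
from h import *
s=observe();print(s["time"],s["ee_pos"].round(4),s["tool_rot"].round(3),s["wrist_force"].round(2),s["joints"].round(3))
im,c=look("side","pics/s2.png");a=cv2.resize(im[110:310,240:440],None,fx=2,fy=2.5,interpolation=2)
im,c=look("wrist","pics/w2.png");b=cv2.resize(im[:,160:480],(400,500))
cv2.imwrite("pics/m2.png",np.hstack([a,b]))
```

```text
4.1333 [ 0.5866 -0.2179  0.1021] [1.904 2.499 0.   ] [ 0.69 -0.63 -0.02] [ 0.562  0.797 -0.398  1.694  0.425  0.737  0.222]
```

View pics/m2.png

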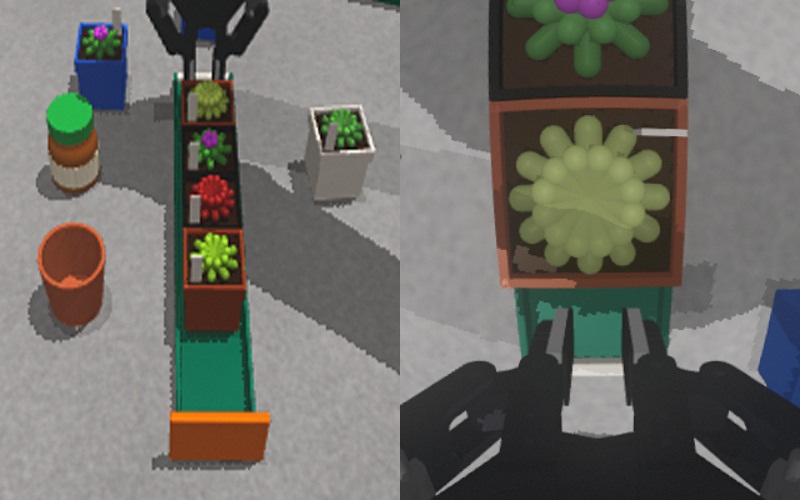

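The fingertips sit inside the gutter behind pot_d, clear of everything. I'll approach for gentle contact.

>>> move_arm(
  rows=[
    [0.004,0,0,0,0.02],
    [0.008,0,0,0,0.02],
    [0.011,0,0,0,0.02],
    [0.013,0,0,0,0.02],
    [0.0145,0,0,0,0.02],
    [0.016,0,0,0,0.02],
    [0.0175,0,0,0,0.02],
    [0.019,0,0,0,0.02],
    [0.0205,0,0,0,0.02],
    [0.022,0,0,0,0.02],
  ],
)

```text
time: 5.07
ee_pos: [0.5805, -0.197, 0.1019]
tool_rot: [1.903, 2.499, -0.001]
wrist_force: [0.8, -2.0, 0.4]
finger_gap: 0.232
```

>>> move_arm(
  rows=[
    [0.0015,0,0,0,0.02],
    [0.003,0,0,0,0.02],
    [0.0045,0,0,0,0.02],
    [0.006,0,0,0,0.02],
  ],
)

```text
time: 5.4
ee_pos: [0.5788, -0.1914, 0.1019]
tool_rot: [1.904, 2.499, -0.001]
wrist_force: [-0.6, -2.6, -1.0]
finger_gap: 0.235
```

>>> move_arm(
  rows=[
    [0.002,0,0,0,0.02],
    [0.0045,0,0,0,0.02],
    [0.007,0,0,0,0.02],
    [0.0095,0,0,0,0.02],
    [0.012,0,0,0,0.02],
    [0.0145,0,0,0,0.02],
    [0.017,0,0,0,0.02],
    [0.0195,0,0,0,0.02],
    [0.022,0,0,0,0.02],
    [0.024,0,0,0,0.02],
  ],
)

```text
time: 6.23
ee_pos: [0.5724, -0.1674, 0.1018]
tool_rot: [-1.903, -2.499, -0.0]
wrist_force: [0.2, -2.1, -1.7]
finger_gap: 0.234
```

Run:
```python
from bench import *
from h import *
s=observe();print(s["time"],s["ee_pos"].round(4),s["tool_rot"].round(3),s["wrist_force"].round(2),s["ft_torque"].round(2))
im,c=look("side","pics/s3.png");a=cv2.resize(im[110:310,240:440],None,fx=2,fy=2.5,interpolation=2)
im,c=look("wrist","pics/w3.png");b=cv2.resize(im[:,160:480],(400,500))
cv2.imwrite("pics/m3.png",np.hstack([a,b]))
```

```text
6.2333 [ 0.5724 -0.1674  0.1018] [-1.903 -2.499 -0.   ] [ 0.2  -2.07 -1.71] [-0.52 -0.13  0.  ]
```

View pics/m3.png

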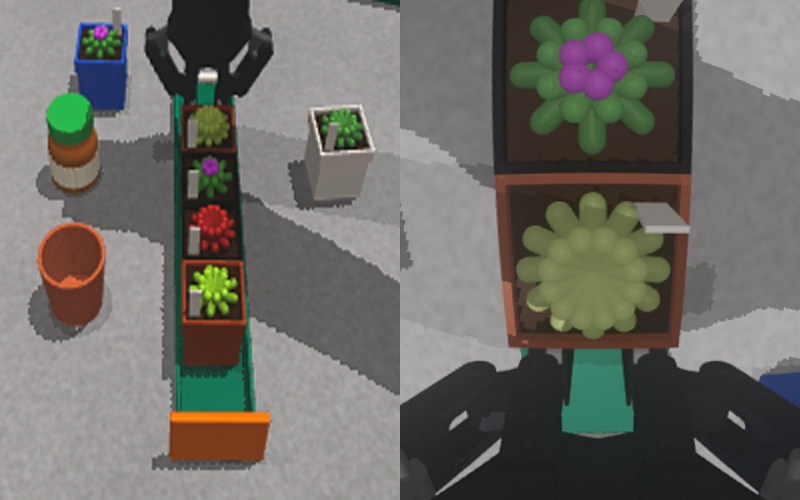

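The row is moving as one, with straight contact at about 2 N. I estimate about 58 mm left.

>>> move_arm(
  rows=[
    [0.002,0,0,0,0.02],
    [0.0045,0,0,0,0.02],
    [0.007,0,0,0,0.02],
    [0.0095,0,0,0,0.02],
    [0.012,0,0,0,0.02],
    [0.0145,0,0,0,0.02],
    [0.017,0,0,0,0.02],
    [0.0195,0,0,0,0.02],
    [0.022,0,0,0,0.02],
    [0.0245,0,0,0,0.02],
  ],
)

```text
time: 7.17
ee_pos: [0.5659, -0.144, 0.1019]
tool_rot: [1.903, 2.499, -0.0]
wrist_force: [0.7, -3.7, -1.1]
finger_gap: 0.234
```

>>> move_arm(
  rows=[
    [0.0025,0,0,0,0.02],
    [0.005,0,0,0,0.02],
    [0.0075,0,0,0,0.02],
    [0.01,0,0,0,0.02],
    [0.0125,0,0,0,0.02],
    [0.015,0,0,0,0.02],
    [0.017,0,0,0,0.02],
    [0.019,0,0,0,0.02],
    [0.0205,0,0,0,0.02],
    [0.0215,0,0,0,0.02],
  ],
)

```text
time: 8.0
ee_pos: [0.5602, -0.1233, 0.1019]
tool_rot: [-1.903, -2.499, 0.0]
wrist_force: [-0.2, -3.4, -0.4]
finger_gap: 0.234
```

Run:
```python
from bench import *
from h import *
s=observe();print(s["time"],s["ee_pos"].round(4),s["tool_rot"].round(3),s["wrist_force"].round(2),s["ft_torque"].round(2))
im,c=look("side","pics/s4.png");a=cv2.resize(im[110:310,240:440],None,fx=2,fy=2.5,interpolation=2)
im,c=look("scene","pics/sc4.png");b=cv2.resize(im[120:270,220:370],(400,500))
cv2.imwrite("pics/m4.png",np.hstack([a,b]))
```

```text
8.0 [ 0.5602 -0.1233  0.1019] [-1.903 -2.499  0.   ] [-0.17 -3.36 -0.36] [-0.63 -0.21 -0.02]
```

View pics/m4.png

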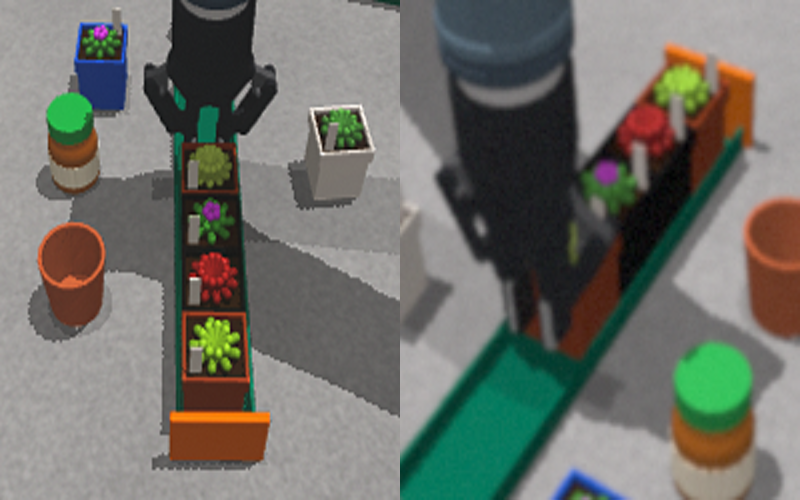

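The row is about 12 mm short of the stop. From here I'll go in slow, small steps and watch the force.

>>> move_arm(
  rows=[
    [0.001,0,0,0,0.02],
    [0.002,0,0,0,0.02],
    [0.003,0,0,0,0.02],
    [0.004,0,0,0,0.02],
    [0.005,0,0,0,0.02],
    [0.006,0,0,0,0.02],
    [0.007,0,0,0,0.02],
    [0.0075,0,0,0,0.02],
    [0.008,0,0,0,0.02],
  ],
)

```text
time: 8.85
ee_pos: [0.5582, -0.1157, 0.1019]
tool_rot: [1.903, 2.499, 0.0]
wrist_force: [1.3, -2.4, 0.0]
finger_gap: 0.236
```

>>> move_arm(
  rows=[
    [0.0005,0,0,0,0.02],
    [0.001,0,0,0,0.02],
    [0.0015,0,0,0,0.02],
    [0.002,0,0,0,0.02],
    [0.0025,0,0,0,0.02],
  ],
)

```text
time: 9.27
ee_pos: [0.5575, -0.1134, 0.1019]
tool_rot: [-1.904, -2.499, 0.0]
wrist_force: [1.0, -3.9, -0.2]
finger_gap: 0.234
```

>>> move_arm(
  rows=[
    [0.0005,0,0,0,0.02],
    [0.001,0,0,0,0.02],
    [0.0015,0,0,0,0.02],
    [0.002,0,0,0,0.02],
  ],
)

```text
time: 9.6
ee_pos: [0.557, -0.1114, 0.1019]
tool_rot: [1.903, 2.499, -0.0]
wrist_force: [0.8, -2.8, -0.4]
finger_gap: 0.234
```

>>> move_arm(
  rows=[
    [0.0005,0,0,0,0.02],
    [0.001,0,0,0,0.02],
    [0.0015,0,0,0,0.02],
    [0.002,0,0,0,0.02],
  ],
)

```text
time: 9.93
ee_pos: [0.5564, -0.1095, 0.1019]
tool_rot: [1.903, 2.499, -0.0]
wrist_force: [1.2, -3.7, -0.4]
finger_gap: 0.234
```

>>> move_arm(
  rows=[
    [0.0005,0,0,0,0.02],
    [0.001,0,0,0,0.02],
    [0.0015,0,0,0,0.02],
  ],
)

```text
time: 10.18
ee_pos: [0.556, -0.108, 0.1019]
tool_rot: [1.903, 2.499, 0.0]
wrist_force: [1.1, -3.1, -0.6]
finger_gap: 0.234
```

Run:
```python
from bench import *
from h import *
s=observe();print(s["time"],s["ee_pos"].round(4),s["wrist_force"].round(2))
im,c=look("side","pics/s5.png");a=cv2.resize(im[190:300,310:400],(400,500),interpolation=2)
im,c=look("scene","pics/sc5.png");b=cv2.resize(im[120:200,290:370],(400,500),interpolation=2)
cv2.imwrite("pics/m5.png",np.hstack([a,b]))
```

```text
10.1833 [ 0.556  -0.108   0.1019] [ 1.08 -3.08 -0.62]
```

View pics/m5.png

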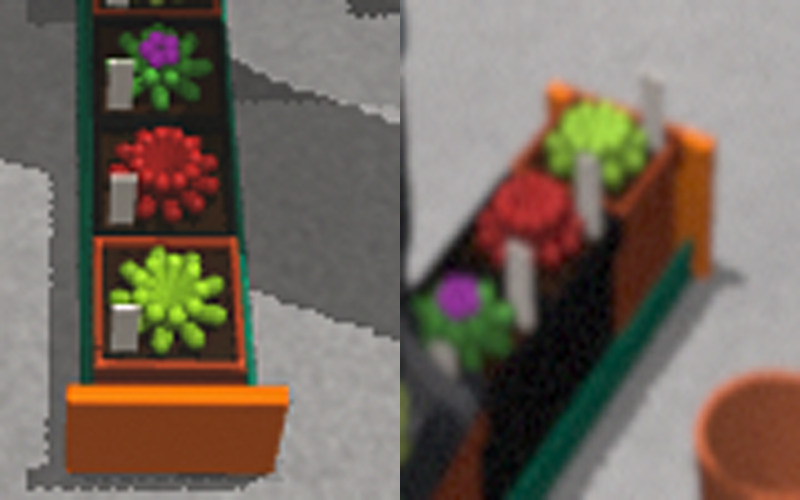

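>>> move_arm(
  rows=[
    [0.0005,0,0,0,0.02],
    [0.001,0,0,0,0.02],
    [0.0015,0,0,0,0.02],
    [0.002,0,0,0,0.02],
  ],
)

```text
time: 10.62
ee_pos: [0.5555, -0.1061, 0.1019]
tool_rot: [1.904, 2.499, -0.0]
wrist_force: [0.7, -2.8, 0.1]
finger_gap: 0.231
```

Run:
```python
from bench import *
from h import *
sd=get_calibration("side")
p=ray2plane(sd,(348.5,270.5),.064,False);q=ray2plane(sd,(349.5,274.7),.058,False)
print(p,q,(q-p)[:2]@[-.264,.9646],observe()["wrist_force"])
```

```text
[0.48973252 0.11850129 0.064     ] [0.48679924 0.12222714 0.058     ] 0.0043683479146080974 [ 0.67865407 -2.79765804  0.09220991]
```

>>> move_arm(
  rows=[
    [0.0004,0,0,0,0.02],
    [0.0008,0,0,0,0.02],
    [0.0012,0,0,0,0.02],
  ],
)

```text
time: 10.87
ee_pos: [0.5553, -0.1056, 0.1019]
tool_rot: [1.903, 2.498, -0.001]
wrist_force: [1.5, -6.4, -1.4]
finger_gap: 0.234
```

>>> move_arm(
  rows=[
    [0.0004,0,0,0,0.02],
    [0.0008,0,0,0,0.02],
    [0.0012,0,0,0,0.02],
  ],
)

```text
time: 11.12
ee_pos: [0.5552, -0.1055, 0.102]
tool_rot: [1.904, 2.497, -0.002]
wrist_force: [3.6, -7.6, -0.6]
finger_gap: 0.236
```

>>> move_arm(
  rows=[
    [0.0003,0,0,0,0.02],
    [0.0006,0,0,0,0.02],
    [0.0009,0,0,0,0.02],
  ],
)

```text
time: 11.37
ee_pos: [0.5553, -0.1055, 0.1021]
tool_rot: [1.904, 2.495, -0.002]
wrist_force: [3.5, -9.4, -2.5]
finger_gap: 0.235
```

The TCP has stopped and the force is climbing to about 10 N, so the row is seated. I'll back off straight along the gutter, then go up.

>>> move_arm(
  rows=[
    [-0.001,0,0,0,0.02],
    [-0.002,0,0,0,0.02],
    [-0.003,0,0,0,0.02],
    [-0.004,0,0,0,0.02],
    [-0.006,0,0,0,0.02],
    [-0.01,0,0,0,0.02],
    [-0.018,0,0,0,0.02],
    [-0.03,0,0,0,0.02],
    [-0.045,0,0,0,0.02],
    [-0.05,0,0,0,0.02],
  ],
)

```text
time: 12.2
ee_pos: [0.5683, -0.1549, 0.1018]
tool_rot: [1.907, 2.495, -0.002]
wrist_force: [-0.0, -0.6, -0.1]
finger_gap: 0.234
```

>>> move_arm(
  rows=[
    [-0.005,0,-0.02,0,0.02],
    [-0.01,0,-0.055,0,0.02],
    [-0.02,0,-0.09,0,0.02],
    [-0.03,0,-0.13,0,0.02],
    [-0.04,0,-0.165,0,0.02],
    [-0.05,0,-0.19,0,0.02],
    [-0.05,0,-0.2,0,0.02],
    [-0.05,0,-0.2,0,0.02],
  ],
)

```text
time: 12.87
ee_pos: [0.5823, -0.2004, 0.3045]
tool_rot: [1.903, 2.494, 0.002]
wrist_force: [-0.5, 0.9, 0.3]
finger_gap: 0.24
```

Run:
```python
from bench import *
from h import *
s=observe();print(s["time"],s["ee_pos"].round(4),s["wrist_force"].round(2))
im,c=look("side","pics/s6.png");a=cv2.resize(im[110:300,250:440],(400,500),interpolation=2)
for t in("pot_a","spare_pot","feed_jar","cup"):
    print(t,[(np.round(d["at"],3).tolist(),round(d["p"],2)) for d in models.search_frame(t,"side")])
im,c=look("scene","pics/sc6.png");b=cv2.resize(im[120:250,250:370],(400,500),interpolation=2)
cv2.imwrite("pics/m6.png",np.hstack([a,b]))
```

```text
12.8667 [ 0.5823 -0.2004  0.3045] [-0.49  0.9   0.32]
pot_a [([0.53, -0.011, 0.06], 0.94), ([0.5, 0.097, 0.067], 0.93), ([0.541, -0.067, 0.065], 0.85), ([0.61, -0.318, 0.05], 0.82), ([0.514, 0.045, 0.062], 0.76), ([0.704, -0.191, 0.055], 0.69)]
spare_pot [([0.431, -0.148, 0.058], 0.83)]
feed_jar [([0.697, -0.08, 0.051], 0.96), ([0.571, -0.173, 0.005], 0.28)]
cup [([0.656, 0.026, 0.04], 0.79)]
```

View pics/m6.png

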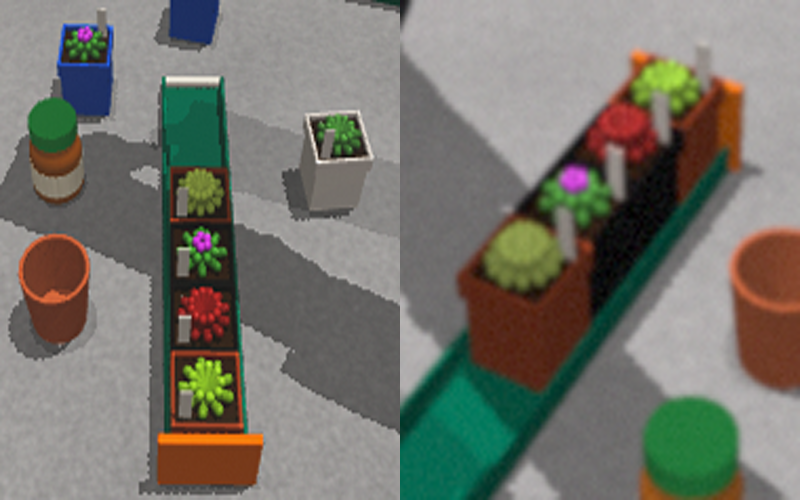

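Run:
```python
from bench import *
from h import *
sd=get_calibration("side");u=np.array([-.264,.9646])
for f in("s5","s6"):
    im=cv2.imread(f"pics/{f}.png");print(f,[im[r,346:352].mean(0).astype(int).tolist() for r in range(266,284)])
for n,r in (("sidebase",0),):
    R,t=sd["rvec"],sd["tvec"];f=200/np.tan(np.radians(sd["fovy"])/2);K=np.array([[f,0,sd["cx"]],[0,f,sd["cy"]],[0,0,1]])
    # project: stop outer top edge fitted -> inner face line, touching-rim edge
    q=np.array([.4868,.1222])
    for d,z in((0,.064),(0,.058),(.008,.058),(-.002,.064),(-.004,.064)):
        print(d,z,cv2.projectPoints(np.r_[q+u*d,z],R,t,K,None)[0].ravel())
```

```text
s5 [[31, 76, 67], [30, 51, 51], [30, 39, 46], [37, 61, 136], [43, 74, 179], [30, 43, 89], [29, 38, 72], [31, 37, 68], [27, 56, 129], [9, 120, 246], [9, 129, 246], [13, 136, 250], [16, 106, 231], [24, 61, 133], [25, 57, 119], [25, 58, 122], [25, 58, 122], [25, 58, 122]]
s6 [[35, 98, 80], [32, 84, 71], [30, 63, 60], [30, 41, 47], [35, 48, 82], [42, 71, 172], [33, 49, 107], [29, 36, 68], [27, 45, 93], [11, 117, 244], [11, 125, 244], [14, 132, 248], [17, 103, 226], [24, 60, 130], [24, 55, 115], [25, 57, 118], [25, 56, 119], [25, 57, 119]]
0 0.064 [349.72991081 272.89391368]
0 0.058 [349.50335691 274.68561152]
0.008 0.058 [349.67788695 279.10522054]
-0.002 0.064 [349.68592484 271.79623082]
-0.004 0.064 [349.64212741 270.70325304]
```

```bash
python3 -c "
from bench import workorder,observe
print(observe()['wrist_force']);print(workorder.close_job())"
```

```text
[-0.21720757  0.68308772 -0.02904735]
the job is handed in; nothing more can be done
None
```

I pushed the row of four pots along the gutter as one, from behind pot_d, with about 2–4 N. It went up to the orange stop at the +y end, and the job is handed in at about 13 s of the 35 s allowed.

- **Seating:** over the last millimetres I used steps of 1 mm or less. The tool stopped moving and the force rose to about 10 N, which shows the row was against the stop. I then backed straight out and lifted the hand clear.
- **Final pictures:** all four pots stand upright, touching, in the order a b c d. The measured gap to the stop is under about 1 mm, the limit of what the pictures resolve.
- **Other items:** the spare pot, jar and cup read within about 3 mm of where they started, which is within the network's error. The blue look-alikes also read unmoved.
- **Disagreement:** my early estimate of where the row would stop was about 4 mm short of where it did. I put that down to error in locating the sill, and went by the force and the pictures instead.

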